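# Clip the memo slate to its stand

## Task

The slate stands loose in the small wooden stand: fasten it with the spring clip that lies on the worktop. Pinch the clip's handles, lift it, loosen your grip just enough that the clip swings down and hangs in your fingers with its jaws below, squeeze it again so that the jaws open, and let it close over slate and back plate together at the middle of their top edge, hanging straight down with the jaws well over the edge. Leave the clip there, keep the slate in its stand and do not disturb the other things.

Things in the scene. Friction and masses are not known exactly. Their poses are not given: they have to be found in the camera images.
- clip: Spring clip, 113 mm long, 50 mm over the handles, 44 mm wide (its height as it lies), 0.11 kg: grey handles each with a dark rubber dome, steel pin as pivot, steel jaws. Origin on the pivot axis at its lower side; x runs from handles to jaws, y across the handles (squeeze them and the jaws open along y), z along the pin (up at the start). Centre of mass 24 mm from the pin towards the jaws.
- clip_grip (a point): Midway between the rubber domes, 50 mm from the pivot, 22 mm above the worktop as it lies; axes as the clip's. Pinch the domes here along y: 50 mm over their outsides at rest, 30 mm at the stop. Squeezed to the stop with 20 N or more the clip keeps its attitude; at an opening of 46 to 49 mm they still carry it and it swings freely, hanging but for a slight sway after 2 s; beyond 50 it falls.
- clip_jaw (a point): Point in the mouth between the jaw ends, 55 mm from the pivot, 105 mm from clip_grip along the clip's x; axes as the clip's. The steel lips are the last 10 mm: they meet at rest and stand 22 mm apart at the stop. Behind them the throat is 15 mm wide at rest, so the clip can take an edge about 35 mm deep.
- clip_left (a joint): Opening angle (rad) of the clip half on its +y side: 0 closed (sprung shut), 0.20 squeezed to the stop. Squeezing the domes takes about 2 N at first, 0.5 N more per mm, about 12 N at the stop. As it swings down in a loosened grip it also slips 3 to 7 mm towards the fingertips.
- clip_right (a joint): Opening angle (rad) of the clip half on its -y side: 0 closed, 0.20 at the stop.
- stand: Fixed wooden memo stand: base 100 (x) by 170 (y) by 12 mm, upright back plate 150 mm wide, 5 mm thick, top edge 85 mm above the worktop. The slate stands in front of it (-x side) in a 6 mm deep channel behind a low lip; at both ends, the outer 14 mm up to 67 mm height, side channels hold it. Origin under the base's middle; x is the plate's normal, front at -x, y along the plate, z up.
- stand_top (a point): Middle of the top edge of slate and back plate, 85 mm above the worktop, in the middle of their common thickness (back plate and slate lie within 6 mm either side). Axes as stand. Wall cabinets overhang the back of the worktop from about x = 0.55 m, 0.45 m up: keep the wrist low, clear of them.
- slate: Dark flat slate, 137 mm wide, 73 mm high, 4.5 mm thick, loose in the stand's channel, its upper edge level with the back plate's. Origin at the middle of its lower edge.
- tuna_tin: Bystander: flat tin, 86 mm across, 40 mm high; origin under its centre.
- spice_jar: Bystander: spice jar with green cap, 46 mm across, 106 mm high; origin under its centre.
- lemon: Bystander: lemon, 71 x 53 x 51 mm; origin under its centre.
- small_bowl: Bystander: small bowl, 130 mm across, 64 mm high; origin under its centre.
Not all that is in view belongs to the job. Leave any orange, pink or red look-alike of the clip alone.

How it is judged:
By the outcome, as a careful person would: the job done as asked, in the order asked, and still so for the second after the job is handed in, with the robot touching nothing.
It also fails if it takes over 48 s, if anything falls off the work surface, if the arm or the gripper's body presses on something with over 40 N, if the wrist force passes 120 N, or if a joint passes its speed limit or range.

## Robot

A 6-joint arm with a two-finger parallel gripper is mounted at the origin on a cart in front of the work surface, level with it; the furniture and walls round the work are solid. World frame = base frame: x ahead of the robot, y to its left, z up, the work surface at z = 0. Lengths are in m, angles in degrees, forces in N, time in s.
With the tool pointing down it reaches from about 0.4 to 0.825 m from the base axis. Payload 7 kg.
Tool frame: the origin (TCP) lies on the centre line of the jaws, within the pads' length; the fingertips stand 8 mm ahead of it and the grasp point (between the pads) lies 11 mm behind it; z points along the fingers, y is the line along which they close (so a half turn about z gives the same grasp; the last joint's range is limited). The gripper opens to 88 mm and grips with 3 to 60 N. Pads are 19 mm wide; open, the fingers measure 130 mm over their backs; the gripper's body (78 mm by 193 mm) begins 47 mm behind the grasp point.
Start: joints at [-59.811, 20.546, 0.682, 0, -70.136, -16.507], TCP at [0.16, -0.656, 0.207] pointing down, gripper open.
Joint ranges: [-176.03, 176.03], [-82.01, 121.73], [-58.28, 71.71], [-173.87, 95.51], [-174.79, -0.11], [-173.66, 173.66]. Speed limits (degrees/s): [136.94, 136.94, 172.46, 180, 180, 180].

## Interface

Orientations are given as [roll, pitch, yaw] about the fixed x, y, z axes, in that order (R = Rz(yaw) Ry(pitch) Rx(roll)).
In Python, from plant import ctrl, vision gives the robot as it stands. The module is installed in compiled form; this text tells all that it offers.
- The arm moves only by the tool move_arm, never from a script. Its argument "moves" is one flat list of numbers, 7 for each row, row after row: the finger opening in cm, from 0 to 8.76, then the shift along the tool's x, y, z in cm, then the turn, a rotation vector about the tool's x, y, z in rad. A call has 1 to 8 rows; each row shifts and turns the commanded pose from where the row before left it, along the tool's axes as they then stand; what a row does not reach is not made up. A row lasts 1/10 s, in which the tool goes at most 50 mm and 8.59 degrees, less where a joint would pass 70% of its speed; a pose out of reach is approached as far as the arm can. A call with a gripper value outside its range is refused whole. The fingers move at their own pace and stop on an object; the grip force is fixed at half the most. Time passes only in rows, so rows that do not move let the fingers close. It gives the time, the measured TCP pose, the force, the opening and the grip force at its end, in the units of the state.
- ctrl.get_obs(): the state, without advancing time (a new reading comes with each control period).
- vision.snapshot(name): name is "scene" or "top" or "wrist"; returns (picture, depth): 480x640x3 uint8, red, green, blue; 480x640 float32, m along the optical axis (not along the pixel's ray), 0 where there is no reading.
- vision.camera_model(name): a dict with "vertical_fov" (degrees; the focal length in pixels is half the picture's height over the tangent of half this angle, whatever the lens; pixels are square), "cx", "cy" (the principal point, pixels), "cam_to_world" (4x4, takes a point from camera to world coordinates). Camera axes: x right, y down, z forward; pixel columns grow to the right and rows downward; lengths in m; the calibration is good to about 2 mm. A picture is of the moment at which its call begins: read the wrist's pose just before it. camera_model takes no time and is no camera call; for the wrist camera it gives the pose at the moment of the call.
- ctrl.close_job(): hands the job in; it is judged then, once.
The state is a dict: "clock": time; "joint_pos": joint angles; "qvel": joint speeds; "tau": joint torques, N m; "tool_pos": TCP position; "orientation": TCP orientation; "force": force on the tool from outside, world axes, zero at the start; "moment": the same for the moment, N m; "opening": finger opening in m; "gripper_force": force on a finger pad.
Only numpy, scipy, OpenCV 4.12 (cv2) and the standard library are available. Lean on these libraries where they do the work, as an engineer would, in place of code of your own. Each camera call takes 0.05 s, during which the arm holds its last target. There are 200 camera calls.

## Working session

There is one attempt and no reset: what is moved stays moved. The work goes in short steps, Python scripts to look and compute and a tool call to move; the robot and the scene stay as the last step left them, time stands still between calls to the robot, and variables do not carry over. Pictures are saved under pics/ and viewed, at most 10 in all, crops included, and the job is handed in when it is done.

Besides the shell and the picture viewer there is one more tool, called after "Call:" as a command line: name --argument value ..., lists and objects as JSON in quotes. move_arm: Moves the arm, as the interface text tells. Its arguments: {"type":"object","properties":{"moves":{"type":"array"}},"required":["moves"]}

```bash
mkdir -p pics; cat > h.py <<'E'
import numpy as np, cv2
from plant import ctrl, vision
def snap(n,tag):
    m=vision.camera_model(n); p,d=vision.snapshot(n)
    cv2.imwrite(f'pics/{tag}.png',p[:,:,::-1]); np.savez(f'pics/{tag}.npz',p=p,d=d,T=m['cam_to_world'],f=240/np.tan(np.radians(m['vertical_fov']/2)),cx=m['cx'],cy=m['cy'])
    return np.load(f'pics/{tag}.npz')
def ray(s,u,v,z):
    T=s['T']; r=T[:3,:3]@np.array([(u-s['cx'])/s['f'],(v-s['cy'])/s['f'],1]); o=T[:3,3]
    return o+r*(z-o[2])/r[2]
def cloud(s):
    v,u=np.mgrid[:480,:640]; d=s['d']; P=np.stack([(u-s['cx'])/s['f']*d,(v-s['cy'])/s['f']*d,d],-1)
    return P@s['T'][:3,:3].T+s['T'][:3,3]
E
python3 - <<'E'
from h import *
a=snap('scene','scene0'); b=snap('top','top0')
for s in(a,b): print(s['T'].round(3),s['f'],s['cx'],s['cy'])
cv2.imwrite('pics/both0.png',cv2.resize(np.hstack([a['p'],b['p']])[:,:,::-1],(800,300)))
o=ctrl.get_obs(); print(o)
E
```

```text
[[-0.855 -0.353  0.379  0.027]
 [-0.518  0.612 -0.598  0.661]
 [-0.021 -0.708 -0.706  1.013]
 [ 0.     0.     0.     1.   ]] 453.47422447632283 319.52341019215226 242.4799513530142
[[ 0.002 -0.982  0.19   0.205]
 [-1.    -0.003 -0.005 -0.139]
 [ 0.006 -0.19  -0.982  1.643]
 [ 0.     0.     0.     1.   ]] 549.404750183848 317.77858342801403 232.5036264420431
{'clock': 0.1, 'joint_pos': array([-5.98101609e+01,  2.05870455e+01,  6.37144994e-01, -1.85522751e-02,
       -7.01372336e+01, -1.65078052e+01]), 'qvel': array([-0.01905487, -0.06127144,  0.11010208,  0.10503673, -0.00542013,
        0.04650908]), 'tau': array([-2.09174366e-03, -5.84163272e+01,  2.93752223e+01,  7.01570079e+00,
        1.01233352e-02, -4.93525954e-05]), 'tool_pos': array([ 0.15952096, -0.65536882,  0.20630281]), 'orientation': array([ 1.79911501e+02, -8.03890037e-03, -1.66324277e+02]), 'force': array([ 0.61318055, -0.3529158 ,  0.91694069]), 'moment': array([ 0.0856694 , -0.03756951, -0.04331866]), 'gripper_force': 0.0, 'opening': 0.08757838284301554}
```

View pics/top0.png

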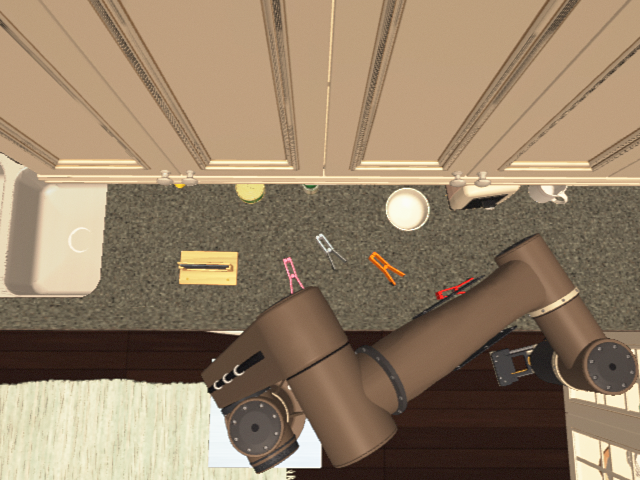

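View pics/scene0.png

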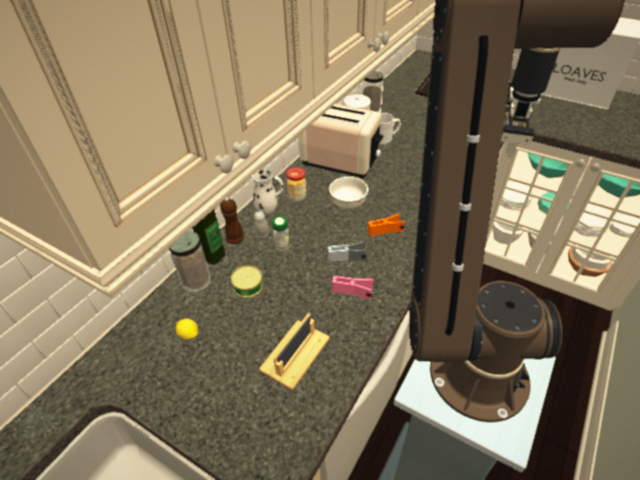

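Top view: clip candidates are grey (328,248), pink (291,273), orange (386,267) and red (455,288). Only the grey one fits the description of grey handles and steel jaws. The stand is at (208,268). I'll confirm with a crop.

```bash
python3 - <<'E'
from h import *
a=np.load('pics/scene0.npz'); b=np.load('pics/top0.npz')
c1=cv2.resize(b['p'][222:282,305:365],(400,400),interpolation=cv2.INTER_CUBIC); c2=cv2.resize(a['p'][225:285,315:375],(400,400),interpolation=cv2.INTER_CUBIC)
cv2.imwrite('pics/crop0.png',np.hstack([c1,c2])[:,:,::-1])
P=cloud(b); print('table z',np.median(P[240:300,250:280,2]))
# clip points
Q=P[222:282,300:365].reshape(-1,3); m=(Q[:,2]>.015)&(Q[:,2]<.08); q=Q[m]; print(len(q),q.mean(0),q.min(0),q.max(0))
Q=P[240:295,170:245].reshape(-1,3); 
for lo,hi in((.006,.02),(.055,.072),(.075,.1)):
    q=Q[(Q[:,2]>lo)&(Q[:,2]<hi)]; print(lo,len(q),q.mean(0).round(4),q.min(0).round(4),q.max(0).round(4))
    if len(q)>5: print(cv2.minAreaRect((q[:,:2]*1000).astype(np.float32)))
E
```

```text
table z -0.000294918804435107
222 [ 0.46474642 -0.1787936   0.03755308] [ 0.40620366 -0.22858849  0.01523034] [ 0.51390435 -0.13922008  0.05432425]
0.006 1471 [0.4137 0.1782 0.0119] [0.3347 0.075  0.006 ] [0.4981 0.2982 0.02  ]
((416.2728576660156, 186.4444580078125), (163.05447387695312, 223.19818115234375), 0.15470463037490845)
0.055 68 [0.4087 0.1773 0.0646] [0.4022 0.1054 0.055 ] [0.4167 0.2563 0.072 ]
((409.70166015625, 180.79556274414062), (150.83909606933594, 12.786392211914062), 88.96649932861328)
0.075 194 [0.4144 0.1797 0.0844] [0.408  0.1049 0.0752] [0.4211 0.2535 0.095 ]
((414.666259765625, 179.27854919433594), (148.5986328125, 11.990397453308105), 87.93367004394531)
```

View pics/crop0.png

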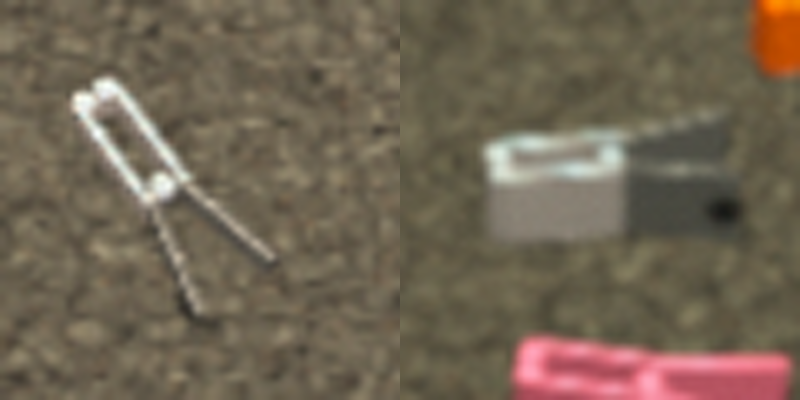

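The crop confirms it: the grey clip has its jaws at upper left, top-view px (319,235), pivot about (329,250), and dark handles spreading to (335,268) and (346,261). Next I work out the move to a spot above the grip.

```bash
cat >> h.py <<'E'
from scipy.spatial.transform import Rotation as Ro
def togo(xyz,yaw,o=None):
    o=o or ctrl.get_obs(); R=Ro.from_euler('xyz',o['orientation'],degrees=True)
    d=R.inv().apply(np.array(xyz)-o['tool_pos'])*100
    t=(R.inv()*Ro.from_euler('xyz',[180,0,yaw],degrees=True)).as_rotvec()
    print('shift cm',d.round(2),'turn rad (tool axes before turn)',t.round(3),'at',o['tool_pos'].round(4),o['orientation'].round(2),'t',o['clock'])
E
python3 - <<'E'
from h import *
b=np.load('pics/top0.npz')
pt=[ray(b,u,v,.044) for u,v in((319.2,235.2),(329,250),(335,268.5),(345.8,261.3))]
for p in pt: print(p.round(4))
j,pv=pt[0],pt[1]; h=(pt[2]+pt[3])/2; d=j-h; print('len',np.linalg.norm(d),'yaw',np.degrees(np.arctan2(d[1],d[0])),np.linalg.norm(pt[2]-pt[3]))
g=j-d/np.linalg.norm(d)*.108; print('grip',g)
togo([g[0]-.02,g[1],.2],np.degrees(np.arctan2(d[1],d[0]))-180)
print(vision.camera_model('wrist'))
E
```

```text
[ 0.5066 -0.1516  0.044 ]
[ 0.4623 -0.1806  0.044 ]
[ 0.4075 -0.1981  0.044 ]
[ 0.4289 -0.2299  0.044 ]
len 0.10814493078190962 yaw 35.196815595003464 0.03829155472323672
grip [ 0.41833969 -0.21388992  0.044     ]
shift cm [-33.64  37.25   0.68] turn rad (tool axes before turn) [ 0.002  0.    -0.376] at [ 0.1595 -0.6554  0.2063] [ 1.7991e+02 -1.0000e-02 -1.6632e+02] t 0.1
{'vertical_fov': 60.029088259229226, 'cx': 323.50016531882926, 'cy': 242.66388892720389, 'cam_to_world': array([[-2.36439338e-01,  9.27085187e-01,  2.90877114e-01,
         8.12340323e-02],
       [ 9.71646174e-01,  2.25475401e-01,  7.11657010e-02,
        -6.74564172e-01],
       [ 3.91033451e-04,  2.99456006e-01, -9.54110029e-01,
         3.84003127e-01],
       [ 0.00000000e+00,  0.00000000e+00,  0.00000000e+00,
         1.00000000e+00]])}
```

Call:
move_arm --moves '[8.7, -3, 3.1, 0, 0, 0, 0, 8.7, -3, 3.1, 0, 0, 0, 0, 8.7, -3, 3.1, 0, 0, 0, 0, 8.7, -3, 3.1, 0, 0, 0, 0, 8.7, -3, 3.1, 0, 0, 0, 0, 8.7, -3, 3.1, 0, 0, 0, 0, 8.7, -3, 3.1, 0, 0, 0, 0, 8.7, -3, 3.1, 0, 0, 0, 0]'

```text
clock: 0.9
tool_pos: [0.3346, -0.3564, 0.207]
orientation: [180.0, 0.0, -166.3]
force: [0.9, -0.4, 0.7]
opening: 0.0871
gripper_force: 0.0
```

Call:
move_arm --moves '[8.7, -3, 3.1, 0, 0, 0, 0, 8.7, -3, 3.1, 0, 0, 0, 0, 8.7, -3, 3.1, 0, 0, 0, 0, 8.7, -3, 3.1, 0, 0, 0, 0, 8.7, 0, 0, 0, 0, 0, -0.125, 8.7, 0, 0, 0, 0, 0, -0.125, 8.7, 0, 0, 0, 0, 0, -0.125, 8.7, 0, 0, 0, 0, 0, 0]'

```text
clock: 1.7
tool_pos: [0.4213, -0.209, 0.2069]
orientation: [180.0, -0.0, -144.7]
force: [-0.2, -0.1, 0.3]
opening: 0.087
gripper_force: 0.0
```

```bash
python3 - <<'E'
from h import *
s=snap('wrist','w1'); P=cloud(s)
cv2.imwrite('pics/w1d.png',(np.clip(P[:,:,2]/.06,0,1)*255).astype(np.uint8))
togo([.42,-.212,.2],-145)
print(s['T'].round(3),s['f'])
E
```

```text
shift cm [ 0.27 -0.17  0.7 ] turn rad (tool axes before turn) [ 0. -0.  0.] at [ 0.4212 -0.2091  0.207 ] [ 1.7998e+02 -2.0000e-02 -1.4498e+02] t 1.75
[[-0.578  0.779  0.244  0.356]
 [ 0.816  0.551  0.173 -0.256]
 [-0.     0.299 -0.954  0.385]
 [ 0.     0.     0.     1.   ]] 415.44861167611924
```

View pics/w1.png

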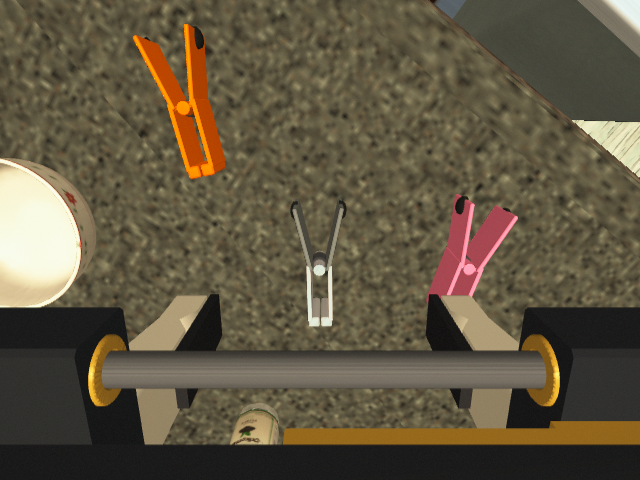

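The wrist view shows the grey clip with handle ends at (294,205) and (341,205), pivot pin at (319,268) and jaw tips at (320,325). The fingers are clear of the neighbouring clips.

```bash
python3 - <<'E'
from h import *
s=np.load('pics/w1.npz')
im=s['p'][190:340,270:370]; P=cloud(s)[190:340,270:370]
q=P[(P[:,:,2]>.035)&(P[:,:,2]<.06)]; print(len(q),q.mean(0))
print(cv2.minAreaRect((q[:,:2]*1000).astype(np.float32)), np.median(q[:,2]))
h1,h2,pv,j=[ray(s,u,v,.044) for u,v in((294,204),(342,204),(319,268),(320,325))]
for p in(h1,h2,pv,j): print(p.round(4))
h=(h1+h2)/2; d=j-h; L=np.linalg.norm(d); d/=L; yaw=np.degrees(np.arctan2(d[1],d[0])); print('L',L,'pv-j',np.linalg.norm(j-pv),yaw,'span',np.linalg.norm(h1-h2))
g=pv-d*.05; g2=j-d*.108; print(g.round(4),g2.round(4))
togo([g[0],g[1],.011],yaw-180)
E
```

```text
1568 [ 0.46705465 -0.18221202  0.04274279]
((465.2660827636719, -183.0233612060547), (110.61990356445312, 43.28845977783203), 36.52500915527344) 0.043311927104603604
[ 0.4295 -0.2338  0.044 ]
[ 0.4063 -0.2011  0.044 ]
[ 0.4641 -0.184   0.044 ]
[ 0.5092 -0.1511  0.044 ]
L 0.11287801877809625 pv-j 0.05579121031872155 36.00236884763039 span 0.04007334149978953
[ 0.4237 -0.2134  0.044 ] [ 0.4219 -0.2146  0.044 ]
shift cm [ 0.04 -0.5  19.6 ] turn rad (tool axes before turn) [ 0.    -0.    -0.017] at [ 0.4212 -0.2091  0.207 ] [ 1.7998e+02 -2.0000e-02 -1.4498e+02] t 1.75
```

Call:
move_arm --moves '[8.7, 0.1, -0.55, 3, 0, 0, -0.017, 8.7, 0, 0, 4, 0, 0, 0, 8.7, 0, 0, 4, 0, 0, 0, 8.7, 0, 0, 4, 0, 0, 0, 8.7, 0, 0, 3, 0, 0, 0, 8.7, 0, 0, 1, 0, 0, 0, 8.7, 0, 0, 0.4, 0, 0, 0]'

```text
clock: 2.45
tool_pos: [0.4233, -0.2145, 0.0124]
orientation: [179.9, -0.1, -144.0]
force: [-0.1, 0.2, -0.3]
opening: 0.0869
gripper_force: 0.0
```

Call:
move_arm --moves '[5.5, 0, 0, 0, 0, 0, 0, 5.5, 0, 0, 0, 0, 0, 0, 4.5, 0, 0, 0, 0, 0, 0, 4, 0, 0, 0, 0, 0, 0, 3, 0, 0, 0, 0, 0, 0, 2, 0, 0, 0, 0, 0, 0, 2, 0, 0, 0, 0, 0, 0, 2, 0, 0, 0, 0, 0, 0]'

```text
clock: 3.25
tool_pos: [0.424, -0.2144, 0.0134]
orientation: [-180.0, 0.0, -143.8]
force: [-0.1, -0.5, 4.1]
opening: 0.029
gripper_force: 7.8
```

Call:
move_arm --moves '[2, 0, 0, 0, 0, 0, 0, 2, 0, 0, 0, 0, 0, 0]'

```text
clock: 3.45
tool_pos: [0.4241, -0.2144, 0.0134]
orientation: [-180.0, 0.0, -143.8]
force: [-1.0, 0.3, 5.8]
opening: 0.0208
gripper_force: 11.2
```

The fingers closed past the 30 mm stop, so something is off. Looking before I move.

```bash
python3 - <<'E'
from h import *
s=snap('wrist','w2'); o=ctrl.get_obs(); print(o['opening'],o['gripper_force'],o['force'])
E
```

```text
0.020632699231900985 11.380485892295837 [-0.74450199 -0.2121915   5.45157903]
```

View pics/w2.png

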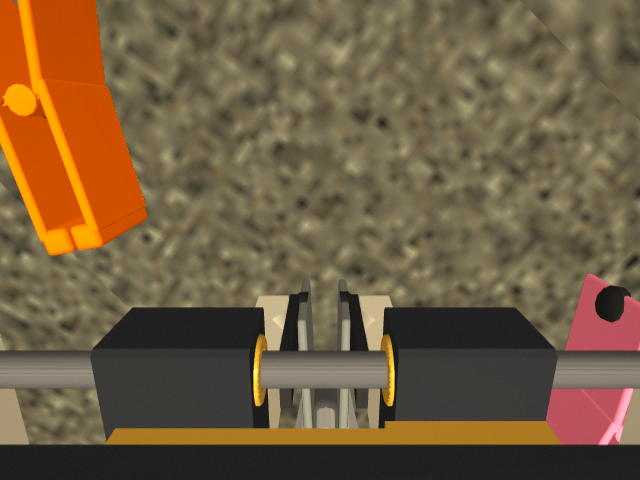

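The picture shows the handles between the pads at about their bare width, with the rubber domes not visible at the pads. I'll measure handle heights and widths from depth.

```bash
python3 - <<'E'
from h import *
s=np.load('pics/w2.npz'); P=cloud(s); R=Ro.from_euler('xyz',[180,0,-143.8],degrees=True)
L=R.inv().apply((P.reshape(-1,3)-np.array([.4241,-.2144,.0134]))).reshape(P.shape)*1000  # tool frame mm
for v in (275,282,288,294,300,310,325,340,400,415,425):
    print(v,[tuple(L[v,u].round(0).astype(int)) for u in range(276,372,6)])
cv2.imwrite('pics/w2c.png',cv2.resize(s['p'][260:430,240:410],(600,600),interpolation=cv2.INTER_CUBIC)[:,:,::-1])
E
```

```text
275 [(np.int64(4), np.int64(-24), np.int64(15)), (np.int64(4), np.int64(-21), np.int64(14)), (np.int64(4), np.int64(-18), np.int64(14)), (np.int64(4), np.int64(-15), np.int64(14)), (np.int64(4), np.int64(-12), np.int64(15)), (np.int64(4), np.int64(-9), np.int64(14)), (np.int64(4), np.int64(-6), np.int64(14)), (np.int64(4), np.int64(-3), np.int64(14)), (np.int64(4), np.int64(0), np.int64(13)), (np.int64(4), np.int64(3), np.int64(14)), (np.int64(4), np.int64(6), np.int64(14)), (np.int64(4), np.int64(9), np.int64(14)), (np.int64(4), np.int64(12), np.int64(14)), (np.int64(4), np.int64(15), np.int64(14)), (np.int64(4), np.int64(18), np.int64(14)), (np.int64(4), np.int64(21), np.int64(14))]
282 [(np.int64(0), np.int64(-24), np.int64(14)), (np.int64(0), np.int64(-21), np.int64(13)), (np.int64(0), np.int64(-18), np.int64(14)), (np.int64(1), np.int64(-15), np.int64(13)), (np.int64(1), np.int64(-12), np.int64(12)), (np.int64(3), np.int64(-9), np.int64(8)), (np.int64(0), np.int64(-6), np.int64(13)), (np.int64(0), np.int64(-3), np.int64(13)), (np.int64(0), np.int64(0), np.int64(13)), (np.int64(0
[... 6068 characters left out ...]
 np.int64(-76)), (np.int64(-86), np.int64(-24), np.int64(13)), (np.int64(-86), np.int64(-20), np.int64(14)), (np.int64(-86), np.int64(-17), np.int64(13)), (np.int64(-56), np.int64(-11), np.int64(-21)), (np.int64(-48), np.int64(-8), np.int64(-30)), (np.int64(-49), np.int64(-5), np.int64(-29)), (np.int64(-52), np.int64(-3), np.int64(-26)), (np.int64(-51), np.int64(0), np.int64(-26)), (np.int64(-52), np.int64(2), np.int64(-26)), (np.int64(-53), np.int64(5), np.int64(-24)), (np.int64(-48), np.int64(8), np.int64(-30)), (np.int64(-50), np.int64(10), np.int64(-28)), (np.int64(-69), np.int64(15), np.int64(-6)), (np.int64(-87), np.int64(20), np.int64(14)), (np.int64(-87), np.int64(23), np.int64(15))]
```

View pics/w2c.png

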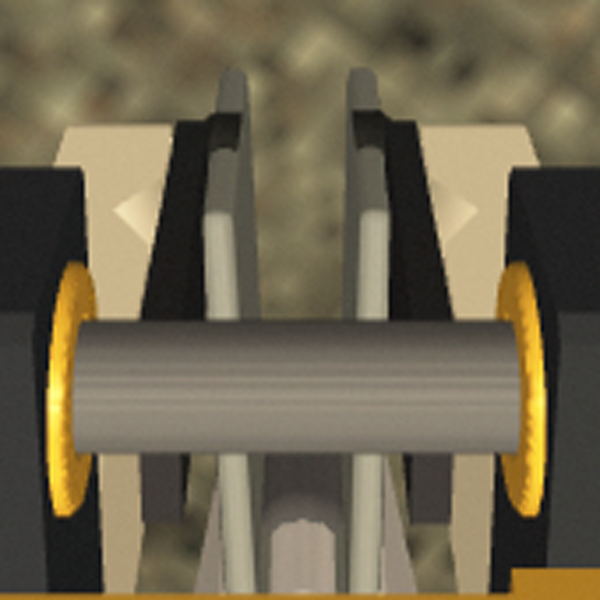

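The domes sit between the pads, seen as the dark band at the handle ends. The force is only 11 N because the fingers reached their commanded opening, so I'll command fully closed and read force and opening.

Call:
move_arm --moves '[0, 0, 0, 0, 0, 0, 0, 0, 0, 0, 0, 0, 0, 0, 0, 0, 0, 0, 0, 0, 0]'

```text
clock: 3.8
tool_pos: [0.4241, -0.2143, 0.0135]
orientation: [-180.0, 0.0, -143.8]
force: [-1.8, 1.1, 6.2]
opening: 0.0176
gripper_force: 30.1
```

Test at table level: loosen to 47 mm and see whether the domes carry any force there.

Call:
move_arm --moves '[3.5, 0, 0, 0, 0, 0, 0, 3.5, 0, 0, 0, 0, 0, 0, 3.5, 0, 0, 0, 0, 0, 0]'

```text
clock: 4.1
tool_pos: [0.4243, -0.2143, 0.0134]
orientation: [-180.0, 0.0, -143.8]
force: [0.1, 0.5, 4.9]
opening: 0.0331
gripper_force: 4.2
```

Call:
move_arm --moves '[4.7, 0, 0, 0, 0, 0, 0, 4.7, 0, 0, 0, 0, 0, 0, 4.7, 0, 0, 0, 0, 0, 0]'

```text
clock: 4.4
tool_pos: [0.423, -0.2142, 0.0127]
orientation: [179.9, -0.1, -143.9]
force: [0.2, -0.4, 0.4]
opening: 0.0464
gripper_force: 0.0
```

```bash
python3 - <<'E'
from h import *
s=snap('wrist','w3')
cv2.imwrite('pics/w3c.png',cv2.resize(s['p'][240:440,210:440],(690,600),interpolation=cv2.INTER_CUBIC)[:,:,::-1])
E
```

```text
(no output)
```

View pics/w3c.png

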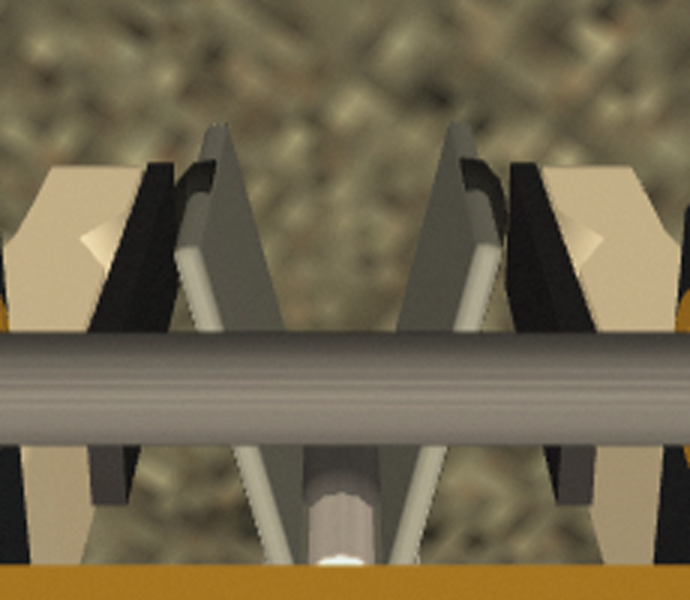

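At a reading of 46 mm the clip is at rest and the pads show no force, so either the domes are narrower than stated or the reading is offset. I'll measure pad faces and domes from depth.

```bash
python3 - <<'E'
from h import *
s=np.load('pics/w3.npz'); P=cloud(s); R=Ro.from_euler('xyz',[180,0,-143.9],degrees=True)
L=R.inv().apply((P.reshape(-1,3)-np.array([.423,-.2142,.0127]))).reshape(P.shape)*1000
for v in (303,310,320):
    print(v)
    for r in (range(254,286,2),range(360,392,2)): print([(u,*[int(x) for x in L[v,u].round()]) for u in r])
E
```

```text
303
[(254, 10, -27, -31), (256, 9, -27, -29), (258, 9, -26, -29), (260, 9, -25, -29), (262, 9, -25, -28), (264, 8, -24, -28), (266, 7, -24, -25), (268, 1, -25, -12), (270, 1, -24, -12), (272, 1, -23, -12), (274, 2, -22, -13), (276, 2, -21, -13), (278, 2, -20, -15), (280, 2, -19, -14), (282, 0, -19, -10), (284, -2, -18, -7)]
[(360, -2, 16, -6), (362, 0, 17, -10), (364, 1, 17, -13), (366, 2, 18, -15), (368, 1, 19, -13), (370, 2, 20, -15), (372, 2, 20, -15), (374, 1, 22, -12), (376, 1, 23, -13), (378, -11, 27, 12), (380, 5, 23, -22), (382, 8, 23, -27), (384, 9, 24, -28), (386, 9, 24, -29), (388, 9, 25, -29), (390, 9, 26, -29)]
310
[(254, 9, -27, -35), (256, 9, -26, -35), (258, 9, -25, -35), (260, 9, -24, -36), (262, 8, -24, -34), (264, 7, -24, -30), (266, 4, -24, -25), (268, 2, -24, -20), (270, -1, -23, -15), (272, 1, -22, -20), (274, 1, -21, -20), (276, 2, -20, -21), (278, 2, -19, -20), (280, 1, -19, -18), (282, -2, -19, -14), (284, -3, -18, -10)]
[(360, -4, 16, -9), (362, -1, 16, -14), (364, 0, 17, -17), (366, 2, 17, -20), (368, 2, 18, -21), (370, 2, 19, -21), (372, 2, 20, -20), (374, -1, 21, -16), (376, -1, 22, -15), (378, -3, 24, -11), (380, 3, 23, -23), (382, 5, 23, -27), (384, 8, 23, -32), (386, 9, 23, -35), (388, 9, 24, -36), (390, 9, 25, -35)]
320
[(254, 9, -26, -43), (256, 8, -25, -42), (258, 9, -24, -42), (260, 8, -24, -41), (262, 6, -24, -37), (264, 3, -24, -31), (266, 0, -24, -27), (268, -2, -24, -21), (270, 1, -22, -28), (272, 2, -21, -30), (274, 2, -20, -30), (276, 1, -19, -28), (278, 1, -19, -27), (280, -2, -18, -23), (282, -3, -18, -19), (284, -5, -17, -17)]
[(360, -6, 16, -15), (362, -4, 16, -19), (364, -1, 16, -23), (366, 0, 17, -26), (368, 1, 17, -29), (370, 3, 18, -31), (372, 2, 19, -30), (374, 2, 20, -29), (376, 1, 21, -28), (378, -20, 27, 12), (380, -1, 23, -24), (382, 2, 23, -29), (384, 4, 23, -34), (386, 7, 23, -40), (388, 9, 23, -42), (390, 9, 24, -42)]
```

Pads measure ±23.5 mm, so the opening reading is right, and the domes reach the pads at about x=0. I'll take a steady force reading at 42 mm, which separates dome contact (about 6 N) from bare-handle contact (0 N).

Call:
move_arm --moves '[4.2, 0, 0, 0, 0, 0, 0, 4.2, 0, 0, 0, 0, 0, 0, 4.2, 0, 0, 0, 0, 0, 0, 4.2, 0, 0, 0, 0, 0, 0, 4.2, 0, 0, 0, 0, 0, 0]'

```text
clock: 4.95
tool_pos: [0.4236, -0.2143, 0.0131]
orientation: [180.0, -0.0, -143.9]
force: [-0.2, -0.2, 0.0]
opening: 0.0422
gripper_force: 2.4
```

Call:
move_arm --moves '[3.3, 0, 0, 0, 0, 0, 0, 3.3, 0, 0, 0, 0, 0, 0, 3.3, 0, 0, 0, 0, 0, 0, 3.3, 0, 0, 0, 0, 0, 0, 3.3, 0, 0, 0, 0, 0, 0]'

```text
clock: 5.45
tool_pos: [0.4239, -0.2143, 0.0132]
orientation: [-180.0, 0.0, -143.9]
force: [0.2, 0.1, 0.7]
opening: 0.0329
gripper_force: 5.7
```

Call:
move_arm --moves '[4.7, 0, 0, 0, 0, 0, 0, 4.7, 0, 0, 0, 0, 0, 0, 4.7, 0, 0, 0, 0, 0, 0, 4.7, 0, 0, -0.7, 0, 0, 0, 4.7, 0, 0, -0.7, 0, 0, 0, 4.7, 0, 0, 0, 0, 0, 0]'

```text
clock: 6.05
tool_pos: [0.4247, -0.2144, 0.0285]
orientation: [-179.9, 0.1, -143.8]
force: [0.5, 0.1, 0.2]
opening: 0.0472
gripper_force: 0.0
```

```bash
python3 - <<'E'
from h import *
o=ctrl.get_obs(); s=snap('wrist','w4'); P=cloud(s); R=Ro.from_euler('xyz',o['orientation'],degrees=True)
L=R.inv().apply((P.reshape(-1,3)-o['tool_pos'])).reshape(P.shape)*1000
print(o['tool_pos'],o['opening'],o['gripper_force'])
W=P[...,2]*1000
M=(abs(L[...,1])<22)&(abs(L[...,0])<6)&(W>8)
for lo in range(-40,20,4):
    k=M&(L[...,2]>=lo)&(L[...,2]<lo+4)
    if k.sum()>5: q=L[k]; print(lo,k.sum(),'worldz',W[k].mean().round(1),'x',q[:,0].min().round(1),q[:,0].max().round(1),'y',q[:,1].min().round(1),q[:,1].max().round(1))
E
```

```text
[ 0.42474416 -0.21442449  0.02846988] 0.047208018287555414 0.0
-20 39 worldz 44.8 x -5.6 2.6 y -19.5 21.2
-16 378 worldz 43.1 x -5.9 3.6 y -21.1 21.9
-12 123 worldz 38.5 x -5.8 3.3 y -21.2 21.9
-8 120 worldz 34.5 x -5.9 3.5 y -21.3 21.9
-4 116 worldz 30.4 x -5.8 3.5 y -22.0 21.8
0 157 worldz 26.4 x -5.9 4.8 y -21.9 21.9
4 120 worldz 22.6 x -5.9 5.1 y -22.0 21.8
8 68 worldz 18.5 x -5.7 4.6 y -21.5 21.8
12 83 worldz 14.1 x -6.0 3.2 y -21.1 21.6
16 79 worldz 10.5 x -6.0 3.3 y -21.3 21.9
```

The clip stayed on the table, so the domes don't engage at 47 mm. I'll rise and look at the clip's actual pose and dome span.

Call:
move_arm --moves '[8.7, 0, 0, 0, 0, 0, 0, 8.7, 0, 0, 0, 0, 0, 0, 8.7, 0, 0, -3, 0, 0, 0, 8.7, 0, 0, -3, 0, 0, 0, 8.7, 3, 0, -2, 0, 0, 0, 8.7, 1.5, 0, 0, 0, 0, 0, 8.7, 0, 0, 0, 0, 0, 0]'

```text
clock: 6.8
tool_pos: [0.386, -0.2413, 0.1071]
orientation: [180.0, 0.0, -144.0]
force: [0.2, 0.3, -0.4]
opening: 0.0865
gripper_force: 0.0
```

```bash
python3 - <<'E'
from h import *
o=ctrl.get_obs(); s=snap('wrist','w5'); P=cloud(s)
print(o['tool_pos'],o['orientation'],o['opening'])
g=np.array([.4239,-.2143]); a=np.radians(36.2); d=np.array([np.cos(a),np.sin(a)]); n=np.array([-d[1],d[0]])
X=(P[...,:2]-g)@d*1000; Y=(P[...,:2]-g)@n*1000; Z=P[...,2]*1000
M=(abs(Y)<32)&(X>-12)&(X<110)&(Z>6)&(Z<60)
for lo in range(-10,105,6):
    k=M&(X>=lo)&(X<lo+6)
    if k.sum(): 
        t=k&(Z>38); print(lo,k.sum(),'Y',Y[k].min().round(1),Y[k].max().round(1),'top Y',(Y[t].min().round(1),Y[t].max().round(1),Z[t].max().round(1)) if t.sum() else '')
k=M&(X<12); 
for z in range(8,46,4):
    q=k&(Z>=z)&(Z<z+4)
    if q.sum(): print('z',z,q.sum(),'X',X[q].min().round(1),'Y',Y[q].min().round(1),Y[q].max().round(1))
v,u=np.where(M); print(u.min(),u.max(),v.min(),v.max())
c=s['p'][max(v.min()-15,0):v.max()+15,u.min()-15:u.max()+15]; f=min(780/c.shape[1],580/c.shape[0]); cv2.imwrite('pics/w5c.png',cv2.resize(c,None,fx=f,fy=f,interpolation=cv2.INTER_CUBIC)[:,:,::-1])
E
```

```text
[ 0.38595519 -0.24132715  0.10714123] [ 1.79997127e+02  3.37903181e-02 -1.43960074e+02] 0.08647865398361042
-10 18 Y -21.0 21.8 top Y 
-4 472 Y -24.6 23.8 top Y (np.float64(-21.8), np.float64(21.2), np.float64(45.0))
2 288 Y -24.6 23.8 top Y (np.float64(-21.0), np.float64(20.6), np.float64(45.3))
8 239 Y -20.0 18.7 top Y (np.float64(-20.0), np.float64(18.7), np.float64(45.1))
14 233 Y -18.8 18.1 top Y (np.float64(-18.8), np.float64(18.1), np.float64(45.3))
20 196 Y -16.9 16.9 top Y (np.float64(-16.9), np.float64(16.9), np.float64(44.7))
26 100 Y -12.0 11.6 top Y 
32 69 Y -10.6 10.4 top Y 
38 30 Y -9.2 9.1 top Y 
50 106 Y -11.4 11.2 top Y (np.float64(-11.4), np.float64(11.2), np.float64(45.2))
56 123 Y -10.8 11.3 top Y (np.float64(-10.8), np.float64(11.3), np.float64(44.9))
62 89 Y -10.9 11.4 top Y (np.float64(-10.9), np.float64(11.4), np.float64(45.3))
68 97 Y -11.0 11.4 top Y (np.float64(-11.0), np.float64(11.4), np.float64(45.0))
74 100 Y -11.1 11.5 top Y (np.float64(-11.1), np.float64(11.5), np.float64(45.3))
80 95 Y -11.1 11.5 top Y (np.float64(-11.1), np.float64(11.5), np.float64(45.1))
86 17 Y -11.2 7.7 top Y (np.float64(-11.2), np.float64(-11.2), np.float64(42.2))
92 21 Y -7.2 7.8 top Y 
98 349 Y -7.1 7.8 top Y 
z 8 52 X -3.1 Y -21.9 21.3
z 12 57 X -3.0 Y -21.8 21.2
z 16 42 X -3.6 Y -21.4 20.2
z 20 79 X -4.6 Y -24.6 23.3
z 24 149 X -4.5 Y -24.6 23.8
z 28 84 X -3.0 Y -23.5 23.0
z 32 70 X -2.8 Y -21.6 21.1
z 36 70 X -2.6 Y -21.8 21.4
z 40 222 X -3.0 Y -21.7 21.2
z 44 77 X -1.9 Y -21.5 21.0
288 358 292 427
```

View pics/w5c.png

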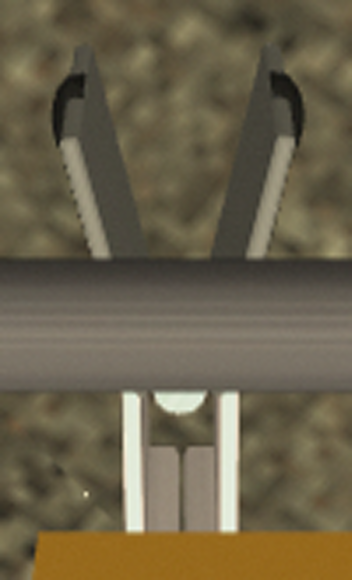

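The earlier depth rows put the lowest visible pad point near tool z = -20 mm, while the tips should be at +8 mm. That would mean I was gripping above the domes. Checking the fingertip height in the existing clouds.

```bash
python3 - <<'E'
from h import *
for tag,pos,ori in(('w1',[.4212,-.2091,.207],[179.98,-.02,-144.98]),('w5',[.38595,-.24133,.10714],[180,.03,-143.96])):
    s=np.load(f'pics/{tag}.npz'); P=cloud(s); R=Ro.from_euler('xyz',ori,degrees=True)
    L=R.inv().apply((P.reshape(-1,3)-np.array(pos))).reshape(P.shape)*1000
    for sg in(-1,1):
        y=sg*L[...,1]; k=(y>35)&(y<75)&(abs(L[...,0])<14)&(L[...,2]<30)&(s['d']>0)
        v,u=np.where(k); i=np.argsort(v)[:8]
        print(tag,sg,k.sum(),'max z',np.percentile(L[k][:,2],[90,97,99.5,100]).round(1)); print([(u[j],v[j],*L[v[j],u[j]].round(0).astype(int).tolist()) for j in i])
    # project expected tip corners
    T=np.linalg.inv(s['T'])
    for z in(8,0,-11,-20):
        p=R.apply(np.array([9.5,-44,z])/1000)+pos; c=T[:3,:3]@p+T[:3,3]; print(z,(c[:2]/c[2]*s['f']+[s['cx'],s['cy']]).round(0))
E
```

```text
w1 -1 7298 max z [-31.  -24.5 -20.2 -17.9]
[(np.int64(210), np.int64(294), 9, -47, -20), (np.int64(211), np.int64(294), 8, -47, -19), (np.int64(212), np.int64(294), 8, -47, -19), (np.int64(213), np.int64(294), 9, -46, -20), (np.int64(214), np.int64(294), 9, -46, -20), (np.int64(215), np.int64(294), 9, -45, -21), (np.int64(216), np.int64(294), 8, -45, -19), (np.int64(217), np.int64(294), 8, -45, -19)]
w1 1 6244 max z [-29.8 -24.  -20.2 -18.6]
[(np.int64(429), np.int64(294), 9, 43, -20), (np.int64(430), np.int64(294), 8, 44, -19), (np.int64(431), np.int64(294), 9, 44, -20), (np.int64(432), np.int64(294), 9, 45, -20), (np.int64(433), np.int64(294), 9, 45, -20), (np.int64(434), np.int64(294), 9, 46, -19), (np.int64(435), np.int64(294), 9, 46, -19), (np.int64(436), np.int64(294), 9, 46, -20)]
8 [232. 268.]
0 [228. 274.]
-11 [223. 283.]
-20 [218. 292.]
w5 -1 7194 max z [-31.  -24.5 -20.3 -18.4]
[(np.int64(211), np.int64(294), 8, -47, -19), (np.int64(212), np.int64(294), 9, -46, -20), (np.int64(213), np.int64(294), 9, -46, -19), (np.int64(214), np.int64(294), 8, -46, -19), (np.int64(215), np.int64(294), 9, -45, -21), (np.int64(216), np.int64(294), 9, -45, -19), (np.int64(217), np.int64(294), 10, -44, -21), (np.int64(218), np.int64(294), 9, -44, -19)]
w5 1 6225 max z [-29.8 -24.  -20.3 -18.5]
[(np.int64(429), np.int64(294), 9, 43, -19), (np.int64(430), np.int64(294), 9, 44, -21), (np.int64(431), np.int64(294), 9, 44, -20), (np.int64(432), np.int64(294), 9, 44, -20), (np.int64(433), np.int64(294), 9, 45, -20), (np.int64(434), np.int64(294), 9, 45, -20), (np.int64(435), np.int64(294), 8, 46, -19), (np.int64(436), np.int64(294), 9, 46, -20)]
8 [232. 268.]
0 [229. 275.]
-11 [223. 284.]
-20 [218. 293.]
```

Confirmed in two views: the fingertips stand at tool z ≈ -20 mm, not +8 mm. The pads were gripping only the handle tops above the domes, so I need to go about 28 mm lower. First I check that the bar and body clear the clip there.

```bash
python3 - <<'E'
from h import *
s=np.load('pics/w5.npz'); P=cloud(s); R=Ro.from_euler('xyz',[180,.03,-143.96],degrees=True)
L=R.inv().apply((P.reshape(-1,3)-np.array([.38595,-.24133,.10714]))).reshape(P.shape)*1000
for v in(355,365,375,385,440,460): print(v,L[v,250].round(0),L[v,330].round(0))
a=np.radians(36.2); d=np.array([np.cos(a),np.sin(a)]); n=np.array([-d[1],d[0]])
g=np.array([.4239,-.2143])+d*.001-n*.0002; print(g); togo([g[0],g[1],-.015],36.2-180)
E
```

```text
355 [  31.  -16. -100.] [  31.    1. -100.]
365 [  30.  -16. -101.] [  30.    1. -101.]
375 [  28.  -16. -102.] [  28.    1. -102.]
385 [  26.  -16. -103.] [  26.    1. -103.]
440 [-183.  -63.  107.] [  22.    1. -115.]
460 [  24.  -13. -121.] [  25.    1. -122.]
[ 0.42482508 -0.21387079]
shift cm [-4.7  -0.06 12.18] turn rad (tool axes before turn) [ 0.     0.    -0.003] at [ 0.3865 -0.2411  0.1068] [ 179.98    0.   -143.95] t 6.85
```

Call:
move_arm --moves '[8.7, -2.3, 0, 0, 0, 0, 0, 8.7, -2.4, 0, 0, 0, 0, 0, 8.7, 0, 0, 4, 0, 0, 0, 8.7, 0, 0, 4, 0, 0, 0, 8.7, 0, 0, 2, 0, 0, 0, 8.7, 0, 0, 1.2, 0, 0, 0, 8.7, 0, 0, 0, 0, 0, 0]'

```text
clock: 7.55
tool_pos: [0.4237, -0.2126, -0.0075]
orientation: [179.8, -0.2, -143.9]
force: [0.6, -0.5, -0.2]
opening: 0.0871
gripper_force: 0.0
```

Call:
move_arm --moves '[8.7, 0, 0, 0.5, 0, 0, 0, 8.7, 0, 0, 0.4, 0, 0, 0, 8.7, 0, 0, 0, 0, 0, 0]'

```text
clock: 7.85
tool_pos: [0.4255, -0.213, -0.0139]
orientation: [-180.0, 0.0, -143.9]
force: [0.0, -0.4, 0.1]
opening: 0.0872
gripper_force: 0.0
```

There is no contact at z = -14 mm, which confirms it. Now pinch.

Call:
move_arm --moves '[5.5, 0, 0, 0, 0, 0, 0, 5.5, 0, 0, 0, 0, 0, 0, 4.5, 0, 0, 0, 0, 0, 0, 4, 0, 0, 0, 0, 0, 0, 3, 0, 0, 0, 0, 0, 0, 2, 0, 0, 0, 0, 0, 0, 1, 0, 0, 0, 0, 0, 0, 1, 0, 0, 0, 0, 0, 0]'

```text
clock: 8.65
tool_pos: [0.4255, -0.2132, -0.0137]
orientation: [-180.0, 0.0, -143.9]
force: [-1.0, -0.5, 2.3]
opening: 0.0286
gripper_force: 11.4
```

Call:
move_arm --moves '[1, 0, 0, 0, 0, 0, 0, 1, 0, 0, 0, 0, 0, 0]'

```text
clock: 8.85
tool_pos: [0.4255, -0.2132, -0.0137]
orientation: [-180.0, 0.0, -143.8]
force: [-1.4, -0.3, 3.9]
opening: 0.0256
gripper_force: 30.0
```

The fingers hold at 25.6 mm with 30 N, so the domes are pinched. Lift.

Call:
move_arm --moves '[1, 0, 0, -1, 0, 0, 0, 1, 0, 0, -2.5, 0, 0, 0, 1, 0, 0, -3.5, 0, 0, 0, 1, 0, 0, -3.5, 0, 0, 0, 1, 0, 0, -3.5, 0, 0, 0, 1, 0, 0, -3.5, 0, 0, 0, 1, 0, 0, -2.5, 0, 0, 0, 1, 0, 0, -1, 0, 0, 0]'

```text
clock: 9.65
tool_pos: [0.4263, -0.2133, 0.1993]
orientation: [-179.8, 0.2, -143.8]
force: [0.2, -0.5, -0.8]
opening: 0.0257
gripper_force: 30.0
```

```bash
cat >> h.py <<'E'
def clipview(tag):
    o=ctrl.get_obs(); s=snap('wrist',tag); P=cloud(s); R=Ro.from_euler('xyz',o['orientation'],degrees=True)
    L=R.inv().apply((P.reshape(-1,3)-o['tool_pos'])).reshape(P.shape)*1000
    print(o['tool_pos'].round(4),'open',o['opening'].round(4),'F',round(o['gripper_force'],1))
    return s,P,L
E
python3 - <<'E'
from h import *
s,P,L=clipview('w6')
k=(abs(L[...,1])<11)&(L[...,2]<140)&(L[...,2]>-80)&(L[...,0]<20)&(L[...,0]>-130)
for lo in range(-120,20,12):
    q=L[k&(L[...,0]>=lo)&(L[...,0]<lo+12)]
    if len(q)>5: print('x',lo,len(q),'y',q[:,1].min().round(1),q[:,1].max().round(1),'z',q[:,2].min().round(1),q[:,2].max().round(1))
E
```

```text
Traceback (most recent call last):
  File "h.py", line 22, in clipview
    print(o['tool_pos'].round(4),'open',o['opening'].round(4),'F',round(o['gripper_force'],1))
                                        ^^^^^^^^^^^^^^^^^^
AttributeError: 'float' object has no attribute 'round'
```

It holds (about 1 N weight on the tool). Now I loosen to 47 mm and let it swing.

Call:
move_arm --moves '[3.2, 0, 0, 0, 0, 0, 0, 3.8, 0, 0, 0, 0, 0, 0, 4.2, 0, 0, 0, 0, 0, 0, 4.4, 0, 0, 0, 0, 0, 0, 4.6, 0, 0, 0, 0, 0, 0, 4.7, 0, 0, 0, 0, 0, 0, 4.7, 0, 0, 0, 0, 0, 0, 4.7, 0, 0, 0, 0, 0, 0]'

```text
clock: 10.5
tool_pos: [0.4256, -0.2131, 0.1962]
orientation: [-180.0, 0.0, -143.9]
force: [0.6, 0.2, -2.0]
opening: 0.0471
gripper_force: 2.9
```

```bash
sed -i "s/o\['opening'\].round(4)/round(o['opening'],4)/" h.py; cat >> h.py <<'E'
def prof(L,ax=2,lo=-80,hi=120,st=12):
    k=(abs(L[...,1])<24)&(L[...,2]<140)&(L[...,2]>-70)&(L[...,0]<60)&(L[...,0]>-130)
    for a in range(lo,hi,st):
        q=L[k&(L[...,ax]>=a)&(L[...,ax]<a+st)]
        if len(q)>5: print('xz'[ax//2],a,len(q),'x',np.percentile(q[:,0],[1,50,99]).round(1),'y',np.percentile(q[:,1],[1,50,99]).round(1),'z',np.percentile(q[:,2],[1,99]).round(1))
E
python3 - <<'E'
from h import *
s,P,L=clipview('w7'); prof(L)
E
```

```text
[ 0.4256 -0.2131  0.1962] open 0.0471 F 2.9
z -68 255 x [-10.8  -6.2   9.2] y [-24.   23.2  23.9] z [-66.4 -56.1]
z -56 558 x [-23.5  -1.6   9.3] y [-24.   17.1  23.9] z [-55.5 -44. ]
z -44 2727 x [-23.    4.3  18.8] y [-24.   14.8  23.4] z [-43.8 -32.3]
z -32 1543 x [-15.1   3.5  17.7] y [-24.   12.2  23.6] z [-31.9 -20.1]
z -20 1254 x [-22.7  -1.2  15.3] y [-15.   -9.8  14.7] z [-19.9  -8.1]
z -8 1146 x [-29.7  -6.5  12.7] y [-11.9  -7.   11.3] z [-7.9  3.9]
z 4 2529 x [-31.6  -9.3   9.8] y [-8.7 -0.1  8.1] z [ 4.4 15.1]
z 16 98 x [5.2 6.5 8.5] y [-11.3   0.9  11.1] z [16.2 27.4]
z 28 49 x [3.5 4.7 6. ] y [-11.8  -8.3  11.6] z [28.1 39.8]
z 40 48 x [-1.7  2.   3.8] y [-11.9  -8.1  11.8] z [40.1 51.7]
z 52 357 x [-10.3  -4.7   0.9] y [-11.2  -2.   11.4] z [53.7 63.8]
z 64 42 x [-2.6 -2.  -1.2] y [-11.   -3.2  11.5] z [64.1 69.8]
```

Force 2.9 N; it has swung down and is still swaying. I wait 2.4 s more.

Call:
move_arm --moves '[4.7, 0, 0, 0, 0, 0, 0, 4.7, 0, 0, 0, 0, 0, 0, 4.7, 0, 0, 0, 0, 0, 0, 4.7, 0, 0, 0, 0, 0, 0, 4.7, 0, 0, 0, 0, 0, 0, 4.7, 0, 0, 0, 0, 0, 0, 4.7, 0, 0, 0, 0, 0, 0, 4.7, 0, 0, 0, 0, 0, 0]'

```text
clock: 11.35
tool_pos: [0.4255, -0.2131, 0.1962]
orientation: [-180.0, 0.0, -143.9]
force: [0.4, -0.3, -1.2]
opening: 0.047
gripper_force: 2.9
```

Call:
move_arm --moves '[4.7, 0, 0, 0, 0, 0, 0, 4.7, 0, 0, 0, 0, 0, 0, 4.7, 0, 0, 0, 0, 0, 0, 4.7, 0, 0, 0, 0, 0, 0, 4.7, 0, 0, 0, 0, 0, 0, 4.7, 0, 0, 0, 0, 0, 0, 4.7, 0, 0, 0, 0, 0, 0, 4.7, 0, 0, 0, 0, 0, 0]'

```text
clock: 12.15
tool_pos: [0.4254, -0.2131, 0.1962]
orientation: [-180.0, 0.0, -143.9]
force: [0.6, 0.1, -1.9]
opening: 0.0473
gripper_force: 2.9
```

Call:
move_arm --moves '[4.7, 0, 0, 0, 0, 0, 0, 4.7, 0, 0, 0, 0, 0, 0, 4.7, 0, 0, 0, 0, 0, 0, 4.7, 0, 0, 0, 0, 0, 0, 4.7, 0, 0, 0, 0, 0, 0, 4.7, 0, 0, 0, 0, 0, 0, 4.7, 0, 0, 0, 0, 0, 0, 4.7, 0, 0, 0, 0, 0, 0]'

```text
clock: 12.95
tool_pos: [0.4254, -0.2131, 0.1962]
orientation: [-180.0, 0.0, -143.9]
force: [-0.4, 0.4, -2.1]
opening: 0.0469
gripper_force: 2.9
```

```bash
python3 - <<'E'
from h import *
s,P,L=clipview('w8'); prof(L,lo=-20)
E
```

```text
[ 0.4254 -0.2131  0.1962] open 0.0469 F 2.9
z -20 1385 x [-21.9   1.9  18.1] y [-15.1 -10.2  14.7] z [-19.9  -8.2]
z -8 1221 x [-24.9  -0.6  17.7] y [-12.2  -7.8  11.6] z [-7.9  3.8]
z 4 2655 x [-24.3  -1.3  17.1] y [-9.9 -0.1  9.2] z [ 4.3 15.1]
z 16 129 x [14.5 16.4 17.1] y [-11.7  -0.6  11.2] z [16.2 27.5]
z 28 102 x [13.  16.2 16.8] y [-12.   -0.1  11.7] z [28.1 39.9]
z 40 75 x [ 5.  15.9 16.4] y [-12.1  -8.2  11.8] z [40.3 51.5]
z 52 646 x [ 0.   9.5 15.8] y [-11.4  -1.9  11.4] z [53.3 63.6]
z 64 46 x [14.2 15.2 15.8] y [-10.8  -2.8  11.3] z [64.  69.1]
```

The clip hangs nearly straight (side edge leaning about 1.5°). I squeeze again and measure the held pose.

Call:
move_arm --moves '[3.5, 0, 0, 0, 0, 0, 0, 2, 0, 0, 0, 0, 0, 0, 1, 0, 0, 0, 0, 0, 0, 1, 0, 0, 0, 0, 0, 0, 1, 0, 0, 0, 0, 0, 0, 1, 0, 0, 0, 0, 0, 0, 1, 0, 0, 0, 0, 0, 0]'

```text
clock: 13.7
tool_pos: [0.4254, -0.2131, 0.1962]
orientation: [-180.0, -0.0, -143.9]
force: [-0.5, -0.8, -0.7]
opening: 0.0258
gripper_force: 30.0
```

```bash
python3 - <<'E'
from h import *
s,P,L=clipview('w9'); prof(L,lo=-20,st=8)
st=np.array([.4144,.1797]); togo([st[0],st[1],.2],-90)
# stand from scene cam
a=np.load('pics/scene0.npz'); Q=cloud(a).reshape(-1,3)
for lo,hi in((.055,.072),(.078,.093)):
    q=Q[(Q[:,2]>lo)&(Q[:,2]<hi)&(abs(Q[:,0]-.414)<.05)&(abs(Q[:,1]-.18)<.1)]; print(len(q),q.mean(0).round(4),cv2.minAreaRect((q[:,:2]*1000).astype(np.float32)))
E
```

```text
[ 0.4254 -0.2131  0.1962] open 0.0258 F 30.0
z -20 265 x [-19.1  16.2  19.1] y [-14.9  -5.8  14.5] z [-19.9 -12.1]
z -12 246 x [-22.9  14.5  19.1] y [-9.7 -5.6  8.8] z [-11.9  -4.1]
z -4 215 x [-22.5  17.   19.2] y [-9.6 -5.4  8.8] z [-4.  4.]
z 4 476 x [-18.6   4.6  19.1] y [-10.2  -0.1   9.9] z [ 4.3 12. ]
z 12 1644 x [-22.4   2.4  19. ] y [-11.6   0.4  12. ] z [12.1 19.6]
z 20 302 x [-21.5  11.8  19.4] y [-13.7  11.9  14. ] z [20.  27.9]
z 28 328 x [-22.9   5.2  19.5] y [-15.2  14.2  16.2] z [28.2 36. ]
z 36 318 x [-22.    5.2  19.4] y [-16.8  15.6  17.8] z [36.  43.9]
z 44 289 x [-22.4   3.8  19.5] y [-18.5  16.5  19.7] z [44.1 51.9]
z 52 274 x [-23.1   1.7  19.6] y [-20.2  18.9  21.5] z [52.1 59.8]
z 60 445 x [-19.9  15.1  19.6] y [-20.7  10.7  22.7] z [60.1 67.9]
z 68 31 x [-21.2  18.4  19.3] y [-20.1  13.9  22.9] z [68.  69.5]
shift cm [-22.28  32.37  -0.38] turn rad (tool axes before turn) [-0.   -0.   -0.94] at [ 0.4254 -0.2131  0.1962] [-180.     -0.   -143.86] t 13.75
203 [0.4113 0.1896 0.064 ] ((408.3336181640625, 179.42971801757812), (151.79180908203125, 17.089893341064453), 85.71184539794922)
288 [0.4158 0.1827 0.0845] ((416.0066223144531, 178.88795471191406), (149.51199340820312, 13.34243106842041), 88.52766418457031)
```

The clip is held hanging within about 0.5° of vertical. Its centre is about (-2.3, +0.7) mm from the tool axis, the jaw tips are 69.5 mm ahead of TCP, and the jaws are open. Stand top is ≈(0.415, 0.179), yaw about -2°. Moving over, arcing slightly outward.

Call:
move_arm --moves '[1, -0.7, 0.7, 0, 0, 0, 0, 1, -1.3, 1.4, -0.3, 0, 0, 0, 1, -2, 2.1, -0.3, 0, 0, 0, 1, -2.7, 2.85, -0.3, 0, 0, 0, 1, -2.7, 2.85, -0.3, 0, 0, 0, 1, -2, 2.1, 0, 0, 0, 0, 1, -1.3, 1.4, 0, 0, 0, 0, 1, -0.7, 0.7, 0, 0, 0, 0]'

```text
clock: 14.55
tool_pos: [0.4505, -0.0183, 0.2083]
orientation: [180.0, 0.0, -143.7]
force: [0.9, -0.8, -0.7]
opening: 0.0256
gripper_force: 30.0
```

Call:
move_arm --moves '[1, 0, 0, 0, 0, 0, -0.07, 1, 0, 0, 0, 0, 0, -0.13, 1, 0, 0, 0, 0, 0, -0.14, 1, 0, 0, 0, 0, 0, -0.14, 1, 0, 0, 0, 0, 0, -0.14, 1, 0, 0, 0, 0, 0, -0.13, 1, 0, 0, 0, 0, 0, -0.1, 1, 0, 0, 0, 0, 0, -0.055]'

```text
clock: 15.35
tool_pos: [0.4503, -0.0204, 0.2081]
orientation: [180.0, -0.0, -91.8]
force: [-0.5, -0.2, -1.0]
opening: 0.0259
gripper_force: 30.0
```

Call:
move_arm --moves '[1, -0.8, 0.2, 0, 0, 0, 0, 1, -1.8, 0.4, 0, 0, 0, 0, 1, -2.7, 0.6, 0, 0, 0, 0, 1, -3.2, 0.7, 0, 0, 0, 0, 1, -3.2, 0.7, 0, 0, 0, 0, 1, -2.7, 0.6, 0, 0, 0, 0, 1, -1.8, 0.4, 0, 0, 0, 0, 1, -0.8, 0.2, 0, 0, 0, 0]'

```text
clock: 16.15
tool_pos: [0.418, 0.1527, 0.2082]
orientation: [-180.0, 0.0, -92.0]
force: [-0.4, 0.0, -1.1]
opening: 0.0257
gripper_force: 30.0
```

```bash
python3 - <<'E'
from h import *
s,P,L=clipview('w10'); prof(L,lo=12,st=14,hi=80)
togo([.4156,.1767,.2],-92)
k=(P[...,2]>.079)&(P[...,2]<.093)&(abs(P[...,0]-.415)<.04)&(abs(P[...,1]-.18)<.11); q=P[k]; print(len(q))
if len(q)>20:
    print(q.min(0),q.max(0),cv2.minAreaRect((q[:,:2]*1000).astype(np.float32)))
    for a in np.arange(.1,.27,.02):
        r=q[(q[:,1]>a)&(q[:,1]<a+.02)]
        if len(r): print(a.round(2),len(r),np.percentile(r[:,0],[3,97]).round(4))
E
```

```text
[0.418  0.1527 0.2082] open 0.0257 F 30.0
z 12 1865 x [-21.8   5.   19.6] y [-13.4   0.3  13.2] z [12.1 25.7]
z 26 549 x [-22.2   6.9  19.9] y [-16.4  13.6  16.5] z [26.2 39.8]
z 40 482 x [-20.7   5.   20. ] y [-19.2  15.4  19.3] z [40.1 53.9]
z 54 675 x [-22.4  13.4  20.1] y [-20.9  10.9  22.3] z [54.1 67.7]
z 68 24 x [-4.  19.1 20. ] y [-20.5  -0.5  22. ] z [68.  70.3]
shift cm [-2.38  0.33  0.82] turn rad (tool axes before turn) [-0.  0. -0.] at [0.418  0.1528 0.2081] [-1.800e+02  1.000e-02 -9.201e+01] t 16.2
1250
[0.41036339 0.10240579 0.07901952] [0.42264535 0.25196972 0.08704071] ((416.339599609375, 177.227783203125), (149.55665588378906, 10.44549560546875), 89.16214752197266)
0.1 275 [0.4106 0.4202]
0.12 346 [0.4109 0.4206]
0.14 309 [0.4109 0.4208]
0.16 132 [0.4112 0.4211]
0.22 81 [0.4123 0.4221]
0.24 107 [0.4126 0.4226]
```

View pics/w10.png

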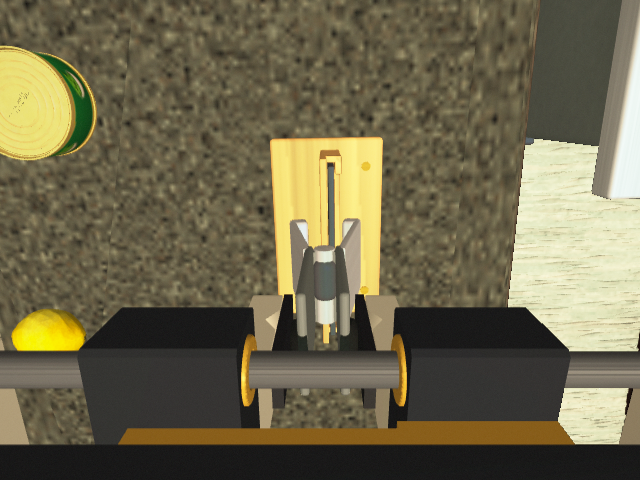

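The view shows the open jaws (around (297,225) and (350,225)) straddling the line of slate and plate at about (330,200), with the clip short of the middle in y. The wrist depth puts the plate centre at (0.4164, 0.177) with yaw about -0.8°. I align and go down to just above the edge.

Call:
move_arm --moves '[1, -0.6, 0.05, 0, 0, 0, -0.011, 1, -1.1, 0.1, 0, 0, 0, -0.01, 1, -0.6, 0.05, 0, 0, 0, 0, 1, 0, 0, 1, 0, 0, 0, 1, 0, 0, 2, 0, 0, 0, 1, 0, 0, 1, 0, 0, 0, 1, 0, 0, 0.3, 0, 0, 0, 1, 0, 0, 0, 0, 0, 0]'

```text
clock: 17.0
tool_pos: [0.4169, 0.1737, 0.1648]
orientation: [180.0, -0.1, -90.8]
force: [-0.2, 0.5, -0.2]
opening: 0.0255
gripper_force: 30.0
```

```bash
python3 - <<'E'
from h import *
s,P,L=clipview('w11'); prof(L,lo=12,st=14,hi=80)
k=(P[...,2]>.079)&(P[...,2]<.089)&(abs(P[...,0]-.415)<.04)&(abs(P[...,1]-.18)<.11)
for a in range(-90,90,15):
    r=L[k&(L[...,0]>a)&(L[...,0]<a+15)]
    if len(r)>5: print('plate x',a,len(r),'y',np.percentile(r[:,1],[3,97]).round(1),'z',r[:,2].max().round(1))
r=L[k]; print('plate x ext',r[:,0].min(),r[:,0].max())
# jaw tips inner faces near tip
q=L[(L[...,2]>58)&(L[...,2]<71)&(abs(L[...,0])<25)&(abs(L[...,1])<24)]
print('tip left y',np.percentile(q[q[:,1]<-7][:,1],[2,50,98]).round(1),'right',np.percentile(q[q[:,1]>7][:,1],[2,50,98]).round(1))
E
```

```text
[0.4169 0.1737 0.1648] open 0.0255 F 30.0
z 12 1853 x [-21.7   5.2  19.8] y [-13.5  -0.1  13.2] z [12.1 25.7]
z 26 556 x [-21.8   6.9  20.1] y [-16.5  13.5  16.5] z [26.1 39.9]
z 40 486 x [-21.2   5.   20.1] y [-19.3  15.2  19.2] z [40.1 53.8]
z 54 666 x [-21.7  13.8  20.2] y [-21.1  10.6  22.1] z [54.3 67.9]
z 68 1736 x [-76.4  23.7  58.9] y [-4.7  0.1 17.1] z [68.5 81.7]
plate x -90 32 y [-4.7 -0.5] z 81.3
plate x -75 219 y [-4.7  5.1] z 81.6
plate x -60 36 y [-4.7  5. ] z 80.6
plate x -15 23 y [-4.4  5.4] z 81.8
plate x 0 330 y [-4.4  5.3] z 83.3
plate x 15 349 y [-4.3  5.2] z 83.5
plate x 30 362 y [-4.3  5.7] z 85.6
plate x 45 366 y [-4.2  5.6] z 82.0
plate x 60 219 y [-4.2  5.5] z 85.6
plate x ext -78.57947341064983 70.6481895186915
tip left y [-21.2 -14.9 -10.8] right [10.3 16.9 22.2]
```

The jaws' inner faces (±10.5 mm) are centred on the plate (-4.4 to +5.4 mm) and yaw is matched. I shift 0.25 cm along the edge and descend 3.7 cm.

Call:
move_arm --moves '[1, -0.25, 0.03, 0, 0, 0, 0, 1, 0, 0, 0.6, 0, 0, 0, 1, 0, 0, 0.8, 0, 0, 0, 1, 0, 0, 0.8, 0, 0, 0, 1, 0, 0, 0.8, 0, 0, 0, 1, 0, 0, 0.5, 0, 0, 0, 1, 0, 0, 0.2, 0, 0, 0, 1, 0, 0, 0, 0, 0, 0]'

```text
clock: 17.85
tool_pos: [0.4166, 0.1764, 0.1278]
orientation: [180.0, -0.0, -90.8]
force: [-0.4, -0.3, -1.4]
opening: 0.0259
gripper_force: 30.0
```

```bash
python3 - <<'E'
from h import *
s,P,L=clipview('w12'); prof(L,lo=12,st=14,hi=80)
k=(P[...,2]>.079)&(P[...,2]<.089)&(abs(P[...,0]-.415)<.04)&(abs(P[...,1]-.18)<.11)&(abs(L[...,1])<9)
r=L[k&(L[...,0]>25)]; print(len(r),'plate y',np.percentile(r[:,1],[3,97]).round(1),'z',np.median(r[:,2]),'x ext',L[k][:,0].min(),L[k][:,0].max())
E
```

```text
[0.4166 0.1764 0.1278] open 0.0259 F 30.0
z 12 1879 x [-21.8   5.2  19.8] y [-13.4   0.3  13.2] z [12.  25.6]
z 26 553 x [-22.4   6.7  20. ] y [-16.5  13.5  16.5] z [26.1 39.8]
z 40 2508 x [-55.2  23.   59.1] y [-18.8  -0.1  18.9] z [40.8 52.9]
z 54 801 x [-67.1  13.   57.8] y [-20.9   6.6  22.2] z [54.1 67.9]
z 68 64 x [-71.5 -62.4  19.9] y [-20.2   6.4  22.3] z [68.  81.6]
1585 plate y [-4.9  5.2] z 42.95462831579993 x ext -56.54556654572839 73.66861209233282
```

There is 26 mm overlap, centred, with no contact force. I release gradually.

Call:
move_arm --moves '[3, 0, 0, 0, 0, 0, 0, 3.4, 0, 0, 0, 0, 0, 0, 3.8, 0, 0, 0, 0, 0, 0, 4.2, 0, 0, 0, 0, 0, 0, 4.6, 0, 0, 0, 0, 0, 0, 5, 0, 0, 0, 0, 0, 0, 5.4, 0, 0, 0, 0, 0, 0, 6, 0, 0, 0, 0, 0, 0]'

```text
clock: 18.7
tool_pos: [0.4168, 0.1766, 0.1282]
orientation: [-180.0, 0.0, -90.8]
force: [-1.1, -0.0, 0.1]
opening: 0.0566
gripper_force: 0.0
```

Call:
move_arm --moves '[7, 0, 0, 0, 0, 0, 0, 8, 0, 0, 0, 0, 0, 0, 8.7, 0, 0, 0, 0, 0, 0, 8.7, 0, 0, -1, 0, 0, 0, 8.7, 0, 0, -2.5, 0, 0, 0, 8.7, 0, 0, -3.5, 0, 0, 0, 8.7, 1, 0, -2.5, 0, 0, 0, 8.7, 1, 0, 0, 0, 0, 0]'

```text
clock: 19.5
tool_pos: [0.4183, 0.1576, 0.2275]
orientation: [-179.7, 0.2, -90.7]
force: [-0.1, 0.3, 0.7]
opening: 0.0873
gripper_force: 0.0
```

Call:
move_arm --moves '[8.7, 2, 0, 0, 0, 0, 0, 8.7, 2, 0, 0, 0, 0, 0, 8.7, 2, 0, 0, 0, 0, 0, 8.7, 0, 0, 0, 0, 0, 0, 8.7, 0, 0, 0, 0, 0, 0, 8.7, 0, 0, 0, 0, 0, 0]'

```text
clock: 20.1
tool_pos: [0.4157, 0.0968, 0.2233]
orientation: [-180.0, 0.0, -90.8]
force: [-0.1, 0.6, -1.0]
opening: 0.0872
gripper_force: 0.0
```

```bash
python3 - <<'E'
from h import *
s,P,L=clipview('w13'); e=snap('scene','scene1')
k=(abs(P[...,0]-.4165)<.03)&(abs(P[...,1]-.178)<.03)&(P[...,2]>.09)&(P[...,2]<.2)
for a in np.arange(.09,.18,.01):
    q=P[k&(P[...,2]>a)&(P[...,2]<a+.01)]
    if len(q)>5: print(a.round(2),len(q),'x',np.percentile(q[:,0],[2,98]).round(4),'y',np.percentile(q[:,1],[2,98]).round(4))
a=cv2.resize(s['p'],(400,300)); b=cv2.resize(e['p'][270:410,200:390],(400,295)); 
cv2.imwrite('pics/fin.png',np.hstack([a,cv2.resize(b,(400,300))])[:,:,::-1])
E
```

```text
[0.4157 0.0968 0.2233] open 0.0872 F 0.0
0.09 84 x [0.404 0.43 ] y [0.1565 0.1776]
0.1 93 x [0.4052 0.4298] y [0.1567 0.1694]
0.11 815 x [0.4078 0.4269] y [0.1571 0.1925]
0.12 199 x [0.4074 0.428 ] y [0.1569 0.1878]
0.13 213 x [0.4063 0.4295] y [0.1567 0.1812]
0.14 178 x [0.4048 0.4311] y [0.1569 0.1755]
0.15 182 x [0.4037 0.4326] y [0.1567 0.1993]
0.16 385 x [0.4023 0.4354] y [0.1569 0.2002]
0.17 19 x [0.4027 0.4343] y [0.1572 0.1979]
```

View pics/fin.png

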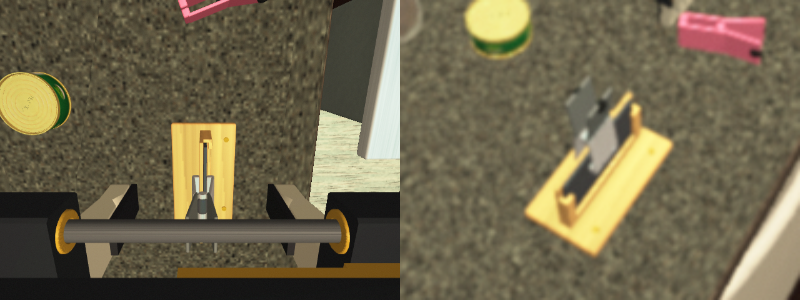

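The final view shows the clip standing straight at the middle of the top edge (left panel about (202,205), right panel about (600,130)). Its side edge stays at y=0.157 over its whole height, the slate is in place, and the gripper is clear. Handing in.

```bash
python3 -c "
from plant import ctrl
print(ctrl.close_job())"
```

```text
the job is handed in; nothing more can be done
None
```

The clip now holds slate and back plate together at the middle of their top edge, hanging straight with its jaws about 26 mm over the edge; the job was handed in at about 20 s, with the gripper clear and no bystander touched.

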